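# Close the kettle and switch it on

### The arm

A 7-joint arm with a two-finger parallel gripper is mounted at the origin on the work surface. World frame = base frame: x ahead of the robot, y to its left, z up, the work surface at z = 0. Lengths are in mm, angles in degrees, forces in N, time in s.
With the tool pointing down it reaches from about 425 to 875 mm from the base axis. Payload 4.7 kg.
Tool frame: the origin (TCP) lies on the centre line of the jaws, within the pads' length; the fingertips stand 14 mm ahead of it and the grasp point (between the pads) lies 5 mm behind it (ctrl.nose_length is the distance from the TCP to the fingertips, in mm); z points along the fingers, y is the line along which they close (so a half turn about z gives the same grasp; the last joint's range is limited). The gripper opens to 87 mm and grips with 3 to 60 N. Pads are 19 mm wide; open, the fingers measure 117 mm over their backs; the gripper's body (75 mm by 190 mm) begins 51 mm behind the grasp point.
Start: joints at [73.344, 18.392, -4.016, 83.108, 1.295, 78.541, -3.26], TCP at [195.047, -620.065, 236.587] pointing down, gripper open.
Joint ranges: [-163.93, 163.93], [-17.29, 119.83], [-79.2, 71.16], [3.27, 140.29], [-89.18, 269.18], [5.43, 117.66], [-154.24, 154.24]. Speed limits (degrees/s): [147.25, 147.25, 180, 180, 180, 180, 180].

### API

Orientations are given as [roll, pitch, yaw] about the fixed x, y, z axes, in that order (R = Rz(yaw) Ry(pitch) Rx(roll)).
In Python, from cell import ctrl gives the robot as it stands.
- The arm moves only by the shell command python3 -m pendant 'ROWS' [FORCE]. ROWS is JSON, a list of rows, each a list of 3 entries, a list of its own where there are three numbers: the opening, from -1 (shut) to 1 (fully open), then the shift along the tool's x, y, z in cm, then the turn about the tool's z in degrees. A call has 1 to 5 rows; each row is the pose to reach, as a shift and turn from the pose commanded when the call began, along the tool's axes at that moment; what a row does not reach only later rows make up. A row lasts 1/12 s, in which the tool goes at most 41.7 mm and 7.16 degrees, less where a joint would pass 70% of its speed; a pose out of reach is approached as far as the arm can. A call with a gripper value outside its range is refused whole. The fingers move at their own pace and stop on an object; FORCE is the grip in N (left out, the last holds). Time passes only in rows, so rows that repeat a pose let the fingers close. It gives the time, the measured TCP pose, the force, the opening and the grip force at its end, in the units of the state.
- ctrl.sense(): the state, without advancing time (a new reading comes with each control period).
- ctrl.snapshot(name): name is "side" or "top" or "wrist"; returns a dict with "image" (400x640x3 uint8, blue, green, red), "z_map" (400x640 float32, mm along the optical axis (not along the pixel's ray), 0 where there is no reading), "fx", "fy", "cx", "cy" (pixels), "eye" and "attitude" of the camera in the world. Camera axes: x right, y down, z forward; pixel columns grow to the right and rows downward; lengths in mm; the calibration is good to about 2 mm. A picture is of the moment at which its call begins.
- ctrl.sign_off(): hands the job in; it is judged then, once.
The state is a dict: "t": time; "joint_positions": joint angles; "dq": joint speeds; "joint_torque": joint torques, N m; "tcp_pos": TCP position; "ee_rot": TCP orientation; "force": force on the tool from outside, world axes, zero at the start; "ft_torque": the same for the moment, N m; "grip_width": finger opening in mm; "grip_force": force on a finger pad.
Only numpy, scipy, OpenCV 4.12 (cv2) and the standard library are available. Lean on these libraries where they do the work, as an engineer would, in place of code of your own. Each camera call takes 0.05 s, during which the arm holds its last target. There are 200 camera calls.

### The job

The kettle has been filled and left with its lid up. With the fingertips, push the lid fully shut, then press the switch on top of the handle all the way down so that it boils, and take the hand away. Leave the kettle seated on its power base, neither picked up nor tipped, and do not disturb the mug, the coffee jar or the tea caddy beside it.

Things in the scene. Friction and masses are not known exactly. Their poses are not given: they have to be found in the camera images.
- kettle: a filled electric jug kettle, 1.3 to 2.1 kg, loose, standing on its power base: round steel body 152 mm across at the foot and 132 mm at the rim, 205 mm tall. Origin at the centre of its underside; z up, +x towards the pouring lip (which reaches 96 mm from the axis), -x towards the black D-shaped handle (28 mm wide, outermost face 134 mm from the axis, its top 196 mm above the origin)
- kettle_lid (a joint): angle of the black lid: 0 = lying shut, up to 1.35 = nearly upright, rad. The hinge is along the kettle's y axis on the handle side; the lid's top face turns towards the handle as it opens. A stiff friction hinge: the lid stays where it is left and takes about 1 N or less at its free edge to push shut
- lid_hinge (a point): point on the lid's hinge axis, fixed in the kettle at x = -64 mm, y = 0, z = 213.5 mm; the plane of the lid's flat top face passes through it. From here the lid is a disc 128 mm across and 8 mm thick reaching towards the lip, with a 28 mm wide thumb tab at its free edge that ends 146 mm from the hinge
- lid_tip (a point): point on the lid, in its top face, at the far edge of the disc, 128 mm from the hinge; moves with the lid
- kettle_switch (a joint): angle of the rocker switch: 0 = off, its outer end raised; 0.30 = fully down (on), rad. It stays where it is left; about 2.5 N straight down on its outer end moves it
- switch_end (a point): middle of the upper edge of the outer end of the switch, moves with it. The switch is a grey paddle, 34 mm long and 20 mm wide, on top of the handle's bridge; it pivots at its end nearest the lid (kettle x = -84 mm), and its outer end (33 mm further out) stands about 14 mm above the pivot when off and 5 mm above it when on, the pivot being 199 mm above the kettle's underside
- power_base: the kettle's fixed round black power base, 174 mm across; origin at the centre of its underside on the worktop. The kettle stands in its shallow dish, whose floor is 16 mm and rim 22 mm above the worktop
- mug: white ceramic mug, 82 mm across, 95 mm tall; origin at the centre of its underside
- coffee_jar: glass coffee jar with black cap, 76 mm across, 135 mm tall; origin at the centre of its underside
- tea_caddy: round aluminium tea caddy, 82 mm across, 122 mm tall; origin at the centre of its underside
Things that resemble listed ones, but are neither listed nor needed, are in the scene too. Several things look just like the power_base: the one meant starts farthest to the robot's left.

How it is judged (in metres and radians):
On the way, in this order (a step that is already met when the one before it is completed fails the run):
1. the lid is shut (value of joint kettle_lid below 0.06 rad), for 0.2 s.
2. the switch is down (value of joint kettle_switch above 0.24 rad), for 0.2 s.
At the end, for the whole second after the job is handed in: The lid is shut to within 0.06 rad (8 mm at its free edge), the switch is at least 0.24 rad down of its 0.30, and the kettle stands at rest and level in the dish of its power base, within 10 mm of its centre (value of joint kettle_lid below 0.06 rad and value of joint kettle_switch above 0.24 rad and z of kettle in the frame of power_base below 0.02 m and horizontal distance between kettle and power_base below 0.01 m and angle between kettle's own z axis and vertical below 0.04 rad and linear speed of kettle below 0.02 m/s); the robot touches nothing.
It fails at once if the kettle is lifted (more than 10 mm) off its power base (z of kettle in the frame of power_base above 0.026 m).
It fails at once if the kettle is tipped by more than 0.12 rad (angle between kettle's own z axis and vertical above 0.12 rad).
It fails at once if the kettle is pushed off its power base (horizontal distance between kettle and power_base above 0.02 m).
It fails at once if the switch is pressed down while the lid is still open (value of joint kettle_switch above 0.24 rad and value of joint kettle_lid above 0.15 rad).
It fails at once if the mug, the coffee jar or the tea caddy is moved by more than 20 mm (distance of any of mug, coffee_jar, tea_caddy from where it was at the start of the episode above 0.02 m).
It also fails if it takes over 38 s, if anything falls off the work surface, if the arm or the gripper's body presses on something with over 40 N, if the wrist force passes 120 N, or if a joint passes its speed limit or range.

## Working session

There is one attempt and no reset: what is moved stays moved. The work goes in short steps, Python scripts to look and compute and a shell command to move; the robot and the scene stay as the last step left them, time stands still between calls to the robot, and variables do not carry over. Pictures are saved under pics/ and viewed, at most 10 in all, crops included, and the job is handed in when it is done.

```bash
mkdir -p pics; ls
python3 - <<'E'
from cell import ctrl
import cv2,pickle,numpy as np
d={}
for n in("side","top"):
    s=ctrl.snapshot(n);d[n]=s;cv2.imwrite(f"pics/{n}0.png",s["image"]);print(n,s["fx"],s["cx"],s["cy"],s["eye"],s["attitude"])
pickle.dump(d,open("d0.pkl","wb"));s=ctrl.sense();print(s["t"],s["tcp_pos"],s["ee_rot"],s["force"],s["grip_width"],ctrl.nose_length)
E
```

```text
pics
side 376.5320830081722 319.17792341087784 197.3071031670286 [489.2001663  723.25176136 785.31671244] [-1.37461842e+02  1.25435800e-01 -1.74260502e+02]
top 434.4614542389718 324.1751360554851 192.71765697486728 [ 303.11612705  169.5164174  1280.7600912 ] [-167.59702305   -0.29837651  -88.53579631]
0.1 [ 194.8717711  -619.58915374  235.55316979] [-1.79898384e+02  4.85992729e-03  1.74661956e+01] [-0.42097696 -0.60896835 -0.70162398] 87.06057329718656 14.0
```

View pics/side0.png

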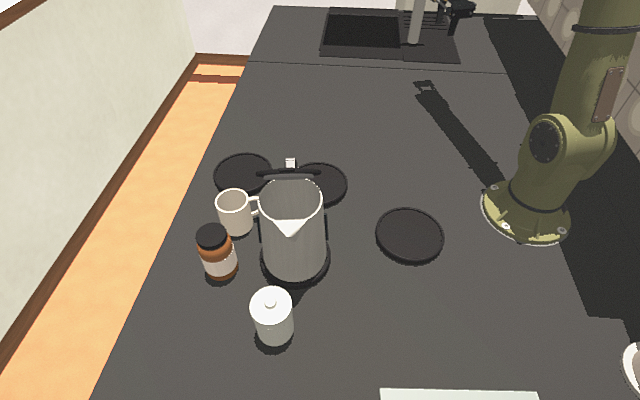

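View pics/top0.png

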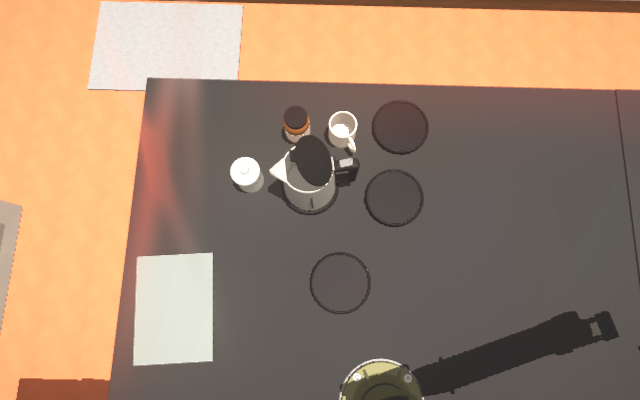

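The side view shows the kettle at (292,230), with its lip towards the camera at (292,235), its lid upright at (290,173) and the switch at (291,162). The mug is at (235,212), the jar at (217,250) and the caddy at (272,318).

In the top view there are four base-like discs: (400,127), (393,197), (340,282) and the one under the kettle at (310,187). Robot-left is image-left there, so the one under the kettle is farthest left and is the one meant. I'll check this by numbers and in a crop.

```bash
cat > h.py <<'E'
import numpy as np
from scipy.spatial.transform import Rotation as R
def cloud(s):
    v,u=np.mgrid[:400,:640];z=s["z_map"].astype(float)
    p=np.stack([(u-s["cx"])/s["fx"]*z,(v-s["cy"])/s["fy"]*z,z],-1)
    w=p@R.from_euler("xyz",s["attitude"],degrees=True).as_matrix().T+s["eye"]
    w[z<=0]=np.nan;return w
E
python3 - <<'E'
import pickle,cv2,numpy as np
from h import *
from scipy.optimize import least_squares
d=pickle.load(open("d0.pkl","rb"))
for n in d:
    s=d[n];w=cloud(s);im=s["image"].astype(int);g=im.mean(2)
    box=(slice(125,220),slice(265,365)) if n=="top" else (slice(145,295),slice(195,350))
    P=w[box];G=g[box];sat=(im.max(2)-im.min(2))[box]
    print(n,"table z",np.nanmedian(w[300:320,440:460] if n=="top" else w[290:310,400:420],axis=(0,1)))
    m=(P[...,2]>212)&(P[...,2]<230)&(G>90)
    Q=P[m]; print("bright z212-230",len(Q),Q.min(0),Q.max(0))
    m=(P[...,2]>240)&(G<80);Q=P[m];print("lid",len(Q),Q.min(0).round(),Q.max(0).round(),Q.mean(0).round())
    if len(Q)>10:
        c=Q.mean(0);nn=np.linalg.svd(Q-c)[2][2];print("lid normal",nn,nn@c); t=Q[Q[:,2].argmax()];print("tip",t)
    # discs
    for (u,v) in ([(400,127),(393,197),(340,282)] if n=="top" else [(243,174),(320,184),(409,236)]): print("disc",w[v,u].round())
s=d["top"];c=s["image"][95:225,220:440];cv2.imwrite("pics/c1.png",cv2.resize(c,(770,455),interpolation=cv2.INTER_CUBIC))
E
```

```text
side table z [327.63444454 298.35858935  -1.12491475]
bright z212-230 837 [535.18999504 101.94648178 212.02206062] [666.30817459 311.48558262 229.97022886]
lid 383 [540. 175. 251.] [664. 255. 337.] [595. 230. 309.]
lid normal [-0.11501447  0.77120991 -0.62610458] -84.30175661402986
tip [595.63956288 251.1536994  337.31014126]
disc [794. -50.  16.]
disc [564. -31.  16.]
disc [322. 130.  15.]
top table z [ 253.91895635 -196.0903983    -0.36697937]
bright z212-230 499 [535.68559232  98.20297491 212.04794974] [656.91400688 308.60717673 229.8122163 ]
lid 1430 [542. 157. 240.] [667. 250. 340.] [601. 201. 286.]
lid normal [ 0.10429888 -0.73154127  0.6737723 ] 108.21582113406737
tip [599.92839871 247.24008833 340.2554382 ]
disc [796. -59.  13.]
disc [574. -35.  16.]
disc [322. 118.  14.]
```

View pics/c1.png

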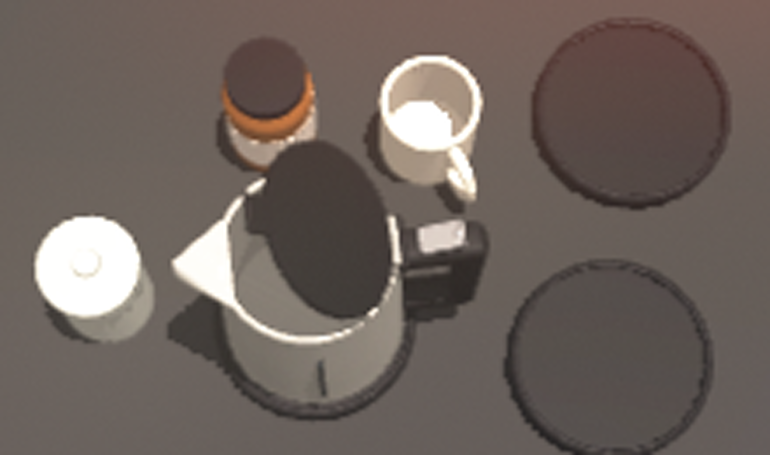

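The crop shows the kettle sitting on the disc at crop (315,300). The lid is up at about 48°, the lip points left, the switch is at (442,237) and the mug stands near the handle. Next I'll get the kettle axis, its yaw and the switch position.

Run:
```python
import pickle,cv2,numpy as np
from h import *
from scipy.optimize import least_squares
d=pickle.load(open("d0.pkl","rb"))
for n in d:
    s=d[n];w=cloud(s);im=s["image"].astype(int);g=im.mean(2)
    ok=(w[...,0]>500)&(w[...,0]<700)&(w[...,1]>70)&(w[...,1]<330)
    m=ok&(w[...,2]>214)&(w[...,2]<226)&(g>90)
    Q=w[m]; lip=Q[Q[:,1]>295]; print(n,"lip tip",Q[Q[:,1].argmax()].round(1))
    r=Q[(Q[:,1]>150)&(Q[:,1]<262)]
    f=least_squares(lambda p:np.hypot(r[:,0]-p[0],r[:,1]-p[1])-64,[600,210],loss="soft_l1");print("axis",f.x.round(1),len(r),np.abs(f.fun).mean())
    sw=w[ok&(w[...,1]<140)&(w[...,2]>195)&(g>100)];print("switch",len(sw),sw.min(0).round(),sw.max(0).round(),np.median(sw,axis=0).round(1))
    ha=w[ok&(w[...,1]<138)&(w[...,2]>150)];print("handle",ha.min(0).round(),ha.max(0).round(),np.median(ha,axis=0).round(1))
    b=w[ok&(w[...,2]>60)&(w[...,2]<180)&(w[...,1]>150)&(g>60)];
    rr=lambda p:np.hypot(b[:,0]-p[0],b[:,1]-p[1])-(76-10*(b[:,2]-16)/205)
    f=least_squares(rr,[600,210],loss="soft_l1",f_scale=2);print("axis body",f.x.round(1),len(b),np.median(abs(f.fun)))
    q=w[ok&(w[...,2]>17)&(w[...,2]<27)&(g<70)]; 
    if len(q)>10:
        f=least_squares(lambda p:np.hypot(q[:,0]-p[0],q[:,1]-p[1])-84,[600,210],loss="soft_l1");print("base",f.x.round(1),len(q))
    # neighbours
    al=(w[...,2]>40)&(w[...,1]>-50)&(w[...,1]<420)&(w[...,0]>450)&(w[...,0]<900)
    k,lab,st,_=cv2.connectedComponentsWithStats(al.astype(np.uint8))
    for i in range(1,k):
        if st[i,4]>100: q=w[lab==i]; print(" obj",st[i,4],q.min(0).round(),q.max(0).round())
```

```text
side lip tip [588.1 311.5 221.9]
axis [600.7 217.6] 268 1.0706999140490834
switch 92 [604.  98. 197.] [632. 127. 231.] [616.4 114.3 224.5]
handle [604.  88. 195.] [632. 127. 231.] [614.9 112.1 223.6]
axis body [600.6 217. ] 3295 1.5833113744582619
base [601.3 215.3] 364
 obj 7593 [522.  83.  40.] [809. 311. 337.]
 obj 1521 [734. 226.  40.] [806. 298. 138.]
 obj 1213 [577. 353.  40.] [659. 420. 124.]
top lip tip [592.2 308.6 217.9]
axis [601.8 213.2] 112 1.087020945929742
switch 113 [605.  99. 208.] [627. 134. 231.] [615.9 116.9 223.3]
handle [599.  82. 150.] [633. 137. 231.] [611.4 108.2 211.7]
axis body [602.3 212.9] 587 0.7127952939630404
base [602.8 213.1] 147
 obj 4118 [524.  82.  40.] [806. 309. 340.]
 obj 487 [703.  80.  40.] [810. 161. 101.]
 obj 728 [578. 352.  40.] [659. 420. 126.]
```

```bash
cat >> h.py <<'E'
def shift(*targets):
    from cell import ctrl
    s=ctrl.sense();M=R.from_euler("xyz",s["ee_rot"],degrees=True)
    print("t",round(s["t"],2),"tcp",np.round(s["tcp_pos"],1),"rot",np.round(s["ee_rot"],1),"F",np.round(s["force"],1),"w",round(s["grip_width"],1))
    for T in targets: print(T,"-> cm",(M.inv().apply(np.array(T)-s["tcp_pos"])/10).round(2))
E
python3 - <<'E'
import pickle;from h import *
w=cloud(pickle.load(open("d0.pkl","rb"))["side"])
q=w[(w[...,2]>60)&(w[...,1]<-200)&(w[...,1]>-1200)&(w[...,0]>50)&(w[...,0]<900)]
for y in range(-1200,-200,100):
    k=q[(q[:,1]>=y)&(q[:,1]<y+100)]
    if len(k): print(y,len(k),k.min(0).round(),k.max(0).round())
shift([195,-620,376],[350,-350,376],[520,-80,376],[601,216,376])
E
```

```text
-1000 353 [ 214. -994.   60.] [ 261. -958.  188.]
-700 182 [ 195. -678.  219.] [ 246. -600.  318.]
-600 625 [ 129. -596.  220.] [ 222. -515.  335.]
t 0.1 tcp [ 194.9 -619.6  235.6] rot [-179.9    0.    17.5] F [-0.4 -0.6 -0.7] w 87.1
[195, -620, 376] -> cm [ -0.     0.02 -14.04]
[350, -350, 376] -> cm [ 22.89 -21.08 -14.01]
[520, -80, 376] -> cm [ 47.21 -41.74 -13.97]
[601, 216, 376] -> cm [ 63.82 -67.54 -13.93]
```

```bash
python3 -m pendant '[[-1,[0,0,-4],0],[-1,[0,0,-8],0],[-1,[1,-1,-12],0],[-1,[3.5,-3.5,-14],0],[-1,[6.3,-6.3,-14],0]]' 20
python3 -m pendant '[[-1,[2.8,-2.8,0],0],[-1,[5.6,-5.6,0],0],[-1,[8.4,-8.4,0],0],[-1,[11.2,-11.2,0],0],[-1,[14,-14,0],0]]'
python3 -m pendant '[[-1,[2.8,-2.8,0],0],[-1,[5.6,-5.6,0],0],[-1,[8.4,-8.4,0],0],[-1,[11.2,-11.2,0],0],[-1,[14,-14,0],0]]'
python3 -c "
from h import *;shift([601,216,376])"
```

```text
t: 0.52
tcp_pos: [235.7, -543.1, 381.8]
ee_rot: [179.5, -0.0, 17.2]
force: [1.1, -0.2, -0.4]
grip_width: 61.2
grip_force: 0.0
t: 0.93
tcp_pos: [328.2, -363.5, 376.2]
ee_rot: [-180.0, 0.0, 17.5]
force: [0.8, 0.4, 0.3]
grip_width: 28.1
grip_force: 0.0
t: 1.35
tcp_pos: [419.6, -187.9, 376.3]
ee_rot: [180.0, 0.0, 17.5]
force: [0.4, -1.1, 0.1]
grip_width: 1.5
grip_force: 0.0
t 1.35 tcp [ 419.6 -187.9  376.3] rot [180.    0.   17.5] F [ 0.4 -1.1  0.1] w 1.5
[601, 216, 376] -> cm [ 2.942e+01 -3.309e+01  1.000e-02]
```

```bash
python3 -m pendant '[[-1,[2.8,-2.8,0],0],[-1,[5.6,-5.6,0],0],[-1,[8.4,-8.4,0],0],[-1,[11.2,-11.2,0],0],[-1,[13,-14,0],0]]' >/dev/null
python3 -m pendant '[[-1,[2.5,-2.8,0],0],[-1,[5,-5.6,0],0],[-1,[8,-8.8,0],0],[-1,[11,-12,0],0],[-1,[13,-15,0],0]]' >/dev/null
python3 -m pendant '[[-1,[0,0,0],0],[-1,[0,0,0],0]]'
python3 - <<'E'
from h import *;shift([601,216,376],[601,216,300],[601,216,244])
from cell import ctrl;import cv2
a=ctrl.snapshot("side")["image"][110:310,180:400];cv2.imwrite("pics/c2.png",cv2.resize(a,(660,600),interpolation=cv2.INTER_CUBIC))
E
```

```text
t: 2.35
tcp_pos: [579.4, 168.4, 375.2]
ee_rot: [-179.8, 0.1, 17.9]
force: [-0.3, -1.1, 0.7]
grip_width: 0.6
grip_force: 0.0
t 2.35 tcp [579.4 168.4 375.2] rot [-1.798e+02  1.000e-01  1.790e+01] F [-0.3 -1.1  0.7] w 0.6
[601, 216, 376] -> cm [ 3.51 -3.87 -0.08]
[601, 216, 300] -> cm [ 3.53 -3.85  7.52]
[601, 216, 244] -> cm [ 3.54 -3.83 13.12]
```

View pics/c2.png

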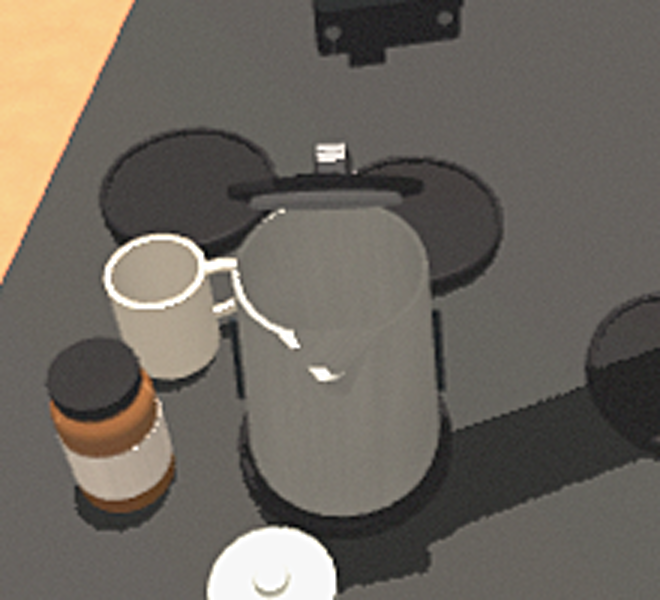

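The gripper, fingers shut, is at crop (365,40), above and behind the open lid at (325,187). The path is clear, so I'll centre over the lid and come down.

```bash
python3 -m pendant '[[-1,[1.7,-1.9,0],0],[-1,[3.5,-3.9,0],0],[-1,[3.5,-3.9,0],0],[-1,[3.5,-3.9,0],0]]'
python3 -m pendant '[[-1,[0,0,1],0],[-1,[0,0,2],0],[-1,[0,0,3],0],[-1,[0,0,4],0],[-1,[0,0,5],0]]'
python3 -c "
from h import *;shift([601,216,244])"
```

```text
t: 2.73
tcp_pos: [601.9, 211.7, 376.1]
ee_rot: [180.0, 0.1, 17.5]
force: [0.1, -1.1, -0.2]
grip_width: 0.2
grip_force: 0.0
t: 3.15
tcp_pos: [601.8, 211.3, 325.1]
ee_rot: [179.9, 0.0, 17.4]
force: [-0.4, -0.1, -0.8]
grip_width: 0.3
grip_force: 0.0
t 3.15 tcp [601.8 211.3 325.1] rot [179.9   0.   17.4] F [-0.4 -0.1 -0.8] w 0.3
[601, 216, 244] -> cm [ 0.07 -0.48  8.11]
```

```bash
python3 -m pendant '[[-1,[0,-0.1,0.8],0],[-1,[0,-0.2,1.6],0],[-1,[0,-0.3,2.4],0],[-1,[0,-0.4,3.2],0],[-1,[0,-0.5,4],0]]'
python3 -m pendant '[[-1,[0,0,0.7],0],[-1,[0,0,1.4],0],[-1,[0,0,2.1],0],[-1,[0,0,2.8],0],[-1,[0,0,3.2],0]]'
python3 - <<'E'
from h import *;shift([601,216,244],[601,216,242])
from cell import ctrl;import cv2
a=ctrl.snapshot("side")["image"][110:310,180:400];cv2.imwrite("pics/c3.png",cv2.resize(a,(660,600),interpolation=cv2.INTER_CUBIC))
E
```

```text
t: 3.57
tcp_pos: [600.4, 217.6, 286.0]
ee_rot: [-180.0, -0.0, 17.5]
force: [-0.1, -0.2, 2.5]
grip_width: 0.5
grip_force: 0.4
t: 3.98
tcp_pos: [600.2, 217.1, 253.4]
ee_rot: [-180.0, 0.0, 17.5]
force: [-0.3, 0.6, 0.6]
grip_width: 0.6
grip_force: 0.5
t 3.98 tcp [600.2 217.1 253.4] rot [-180.     0.    17.5] F [-0.3  0.6  0.6] w 0.6
[601, 216, 244] -> cm [0.04 0.13 0.94]
[601, 216, 242] -> cm [0.04 0.13 1.14]
```

View pics/c3.png

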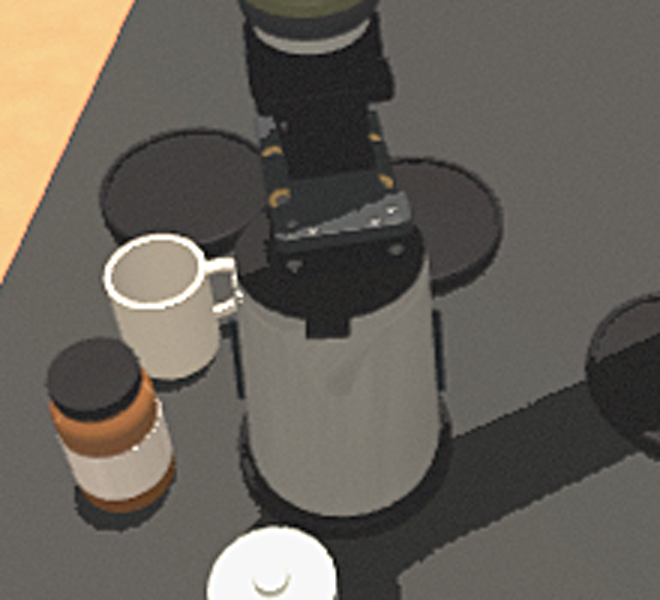

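The lid, with its tab at crop (328,325), is nearly shut under the fingers. I'll press the last centimetre and stop when the force rises.

```bash
python3 -m pendant '[[-1,[0,0,0.4],0],[-1,[0,0,0.7],0],[-1,[0,0,0.9],0],[-1,[0,0,0.9],0]]'
python3 -m pendant '[[-1,[0,0,0.15],0],[-1,[0,0,0.3],0],[-1,[0,0,0.3],0],[-1,[0,0,0.3],0]]'
```

```text
t: 4.37
tcp_pos: [600.4, 217.1, 245.1]
ee_rot: [180.0, 0.0, 17.5]
force: [-0.3, 0.9, -0.1]
grip_width: 0.1
grip_force: 0.0
t: 4.7
tcp_pos: [600.6, 217.1, 243.9]
ee_rot: [180.0, -0.0, 17.4]
force: [-2.4, -0.9, 5.4]
grip_width: 0.6
grip_force: 3.0
```

```bash
python3 -m pendant '[[-1,[0,0,0.15],0],[-1,[0,0,0.15],0],[-1,[0,0,0.15],0]]'
python3 -m pendant '[[-1,[0,0,-1.5],0],[-1,[0,0,-3],0],[-1,[0,0,-5],0],[-1,[0,0,-5],0]]'
python3 - <<'E'
from h import *;from cell import ctrl
w=cloud(ctrl.snapshot("side"))
# lid plane / residual angle
k=w[(w[...,2]>222)&(w[...,2]<250)&(abs(w[...,0]-597)<55)&(w[...,1]>215)&(w[...,1]<298)]
A=np.c_[k[:,:2]-[601,215],np.ones(len(k))];c=np.linalg.lstsq(A,k[:,2],rcond=None)[0];print(len(k),c,np.median(k[:,2]))
shift([601,216,280],[617,103,280],[617,103,246],[617,103,234])
E
```

```text
t: 4.95
tcp_pos: [600.6, 217.2, 243.9]
ee_rot: [179.9, -0.1, 17.4]
force: [-3.2, -2.3, 12.4]
grip_width: 0.4
grip_force: 5.9
t: 5.28
tcp_pos: [601.9, 218.0, 295.0]
ee_rot: [-180.0, -0.3, 17.4]
force: [1.0, 0.4, 1.4]
grip_width: 0.3
grip_force: 0.0
1394 [ 3.29831841e-03 -1.37899364e-02  2.28969633e+02] 228.63699558051792
t 5.33 tcp [601.4 217.8 293.2] rot [180.   -0.2  17.5] F [ 0.4 -0.7  0.7] w 0.5
[601, 216, 280] -> cm [-0.1   0.16  1.32]
[617, 103, 280] -> cm [-1.96 11.42  1.31]
[617, 103, 246] -> cm [-1.97 11.42  4.71]
[617, 103, 234] -> cm [-1.98 11.42  5.91]
```

The lid is shut: the fitted plane is level at z = 229. Now over the outer end of the switch.

```bash
python3 -m pendant '[[-1,[-0.6,3.8,0],0],[-1,[-1.3,7.6,0],0],[-1,[-2,11.4,0],0],[-1,[-2,11.4,0],0],[-1,[-2,11.4,0],0]]'
python3 - <<'E'
from h import *;from cell import ctrl;import cv2
s=ctrl.snapshot("side");w=cloud(s);g=s["image"].mean(2)
sw=w[(w[...,0]>590)&(w[...,0]<645)&(w[...,1]>80)&(w[...,1]<140)&(w[...,2]>195)&(w[...,2]<240)&(g>100)];print(len(sw),sw.min(0) if len(sw) else 0,sw.max(0) if len(sw) else 0)
a=s["image"][110:310,180:400];cv2.imwrite("pics/c4.png",cv2.resize(a,(660,600),interpolation=cv2.INTER_CUBIC))
shift([617,103,246],[617,103,234])
E
```

```text
t: 5.75
tcp_pos: [616.2, 97.9, 289.5]
ee_rot: [179.9, 0.1, 17.1]
force: [0.3, 1.6, 0.0]
grip_width: 0.2
grip_force: 0.0
64 [604.26966383  98.40177613 197.82292305] [625.99533533 135.15110578 230.1513356 ]
t 5.8 tcp [615.5 101.1 289.9] rot [-1.80e+02  1.00e-01  1.73e+01] F [-0.4  0.8 -0.9] w 0.2
[617, 103, 246] -> cm [ 0.21 -0.13  4.39]
[617, 103, 234] -> cm [ 0.21 -0.13  5.59]
```

View pics/c4.png

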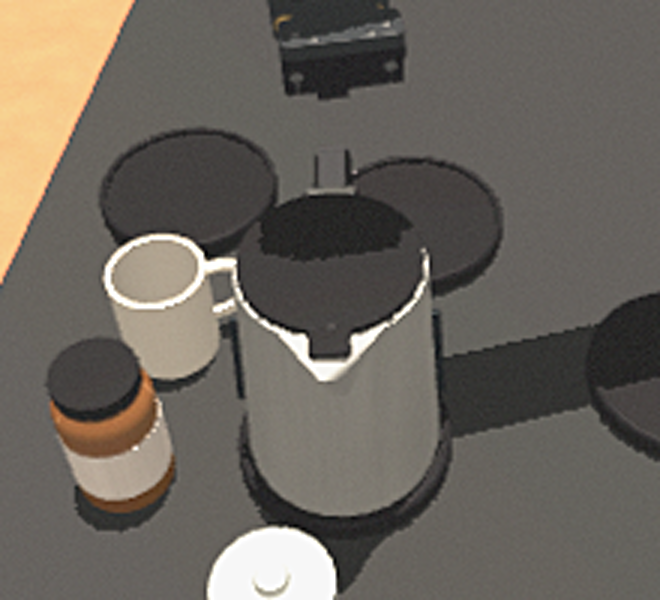

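The picture shows the lid lying shut at crop (330,270), with the raised, shaded switch behind it at (333,170) and the fingers above. Now I'll press straight down.

```bash
python3 -m pendant '[[-1,[0,0,1.2],0],[-1,[0,0,2.4],0],[-1,[0,0,3.4],0],[-1,[0,0,4.2],0],[-1,[0,0,4.2],0]]'
python3 -m pendant '[[-1,[0,0,0.3],0],[-1,[0,0,0.6],0],[-1,[0,0,0.9],0],[-1,[0,0,1.1],0],[-1,[0,0,1.1],0]]'
python3 -c "
from h import *;shift([617,103,234])"
```

```text
t: 6.22
tcp_pos: [614.1, 102.8, 246.0]
ee_rot: [-180.0, 0.2, 17.5]
force: [0.2, 0.4, -0.3]
grip_width: 0.6
grip_force: 0.0
t: 6.63
tcp_pos: [616.1, 101.6, 238.3]
ee_rot: [179.9, -0.0, 17.4]
force: [0.0, -2.4, 1.5]
grip_width: 0.6
grip_force: 0.8
t 6.63 tcp [616.1 101.6 238.3] rot [179.9  -0.   17.4] F [ 0.  -2.4  1.5] w 0.6
[617, 103, 234] -> cm [ 0.13 -0.11  0.43]
```

```bash
python3 -m pendant '[[-1,[0,0,0.15],0],[-1,[0,0,0.3],0],[-1,[0,0,0.3],0]]'
python3 -m pendant '[[-1,[0,0,0.15],0],[-1,[0,0,0.15],0],[-1,[0,0,0.15],0]]'
```

```text
t: 6.88
tcp_pos: [615.9, 102.3, 235.0]
ee_rot: [180.0, -0.0, 17.4]
force: [-0.0, -0.7, 2.7]
grip_width: 0.2
grip_force: 1.1
t: 7.13
tcp_pos: [615.9, 102.4, 234.4]
ee_rot: [180.0, -0.1, 17.5]
force: [-0.7, -1.7, 5.6]
grip_width: 0.5
grip_force: 2.9
```

```bash
python3 -m pendant '[[-1,[0,0,0.15],0],[-1,[0,0,0.15],0],[-1,[0,0,0.15],0]]'
python3 -m pendant '[[-1,[0,0,0.1],0],[-1,[0,0,0.1],0],[-1,[0,0,0.1],0]]'
```

```text
t: 7.38
tcp_pos: [616.0, 102.4, 234.2]
ee_rot: [179.9, -0.1, 17.5]
force: [-2.6, -2.4, 11.5]
grip_width: 0.8
grip_force: 5.7
t: 7.63
tcp_pos: [616.0, 102.4, 234.1]
ee_rot: [179.9, -0.1, 17.4]
force: [-3.4, -3.8, 15.9]
grip_width: 0.4
grip_force: 7.6
```

The switch stops firmly at tip z = 220, as expected. I'll back off and check.

```bash
python3 -m pendant '[[-1,[0,0,-2],0],[-1,[0,0,-5],0],[-1,[0,0,-8],0],[-1,[0,0,-12],0],[-1,[0,0,-14],0]]' >/dev/null
python3 -m pendant '[[-1,[-1,3.8,0],0],[-1,[-2,7.5,0],0],[-1,[-3,11,0],0],[-1,[-4,14,0],0],[-1,[-4,14,0],0]]'
python3 -m pendant '[[-1,[0,0,0],0],[-1,[0,0,0],0],[-1,[0,0,0],0]]' >/dev/null
python3 - <<'E'
from h import *;from cell import ctrl;import cv2
for n in("side","top"):
    s=ctrl.snapshot(n);w=cloud(s);g=s["image"].mean(2)
    ok=(w[...,0]>500)&(w[...,0]<700)&(w[...,1]>70)&(w[...,1]<330)
    sw=w[ok&(w[...,0]>600)&(w[...,0]<640)&(w[...,1]<128)&(w[...,2]>205)&(w[...,2]<245)&(g>90)]
    print(n,"switch",len(sw),sw.min(0).round(1) if len(sw) else"",sw.max(0).round(1) if len(sw) else"")
    k=w[ok&(w[...,2]>222)&(w[...,2]<250)&(abs(w[...,0]-600)<40)&(w[...,1]>170)&(w[...,1]<270)]
    A=np.c_[k[:,:2]-[601,215],np.ones(len(k))];print("lid",len(k),np.linalg.lstsq(A,k[:,2],rcond=None)[0].round(3))
    k=w[ok&(w[...,2]>214)&(w[...,2]<226)&(g>90)];print("lip",k[k[:,1].argmax()])
    if n=="top": cv2.imwrite("pics/c5.png",cv2.resize(s["image"][95:225,220:440],(770,455),interpolation=cv2.INTER_CUBIC))
shift()
E
```

```text
t: 8.47
tcp_pos: [619.5, -52.2, 369.5]
ee_rot: [179.9, 0.2, 16.8]
force: [1.3, -1.3, -0.5]
grip_width: 0.4
grip_force: 0.0
side switch 87 [602.5  89.5 207.2] [630.6 127.8 222.2]
lid 1470 [ 2.00000e-03 -3.00000e-03  2.28721e+02]
lip [591.94270184 311.35338545 221.23402922]
top switch 99 [606.2  98.1 209.1] [629.3 126.8 225.2]
lid 1209 [1.00000e-03 3.00000e-03 2.29052e+02]
lip [594.42995361 308.57760602 219.13922375]
t 8.82 tcp [619.4 -40.8 371.1] rot [-180.    -0.    17.7] F [0.1 0.9 1.2] w 0.2
```

View pics/c5.png

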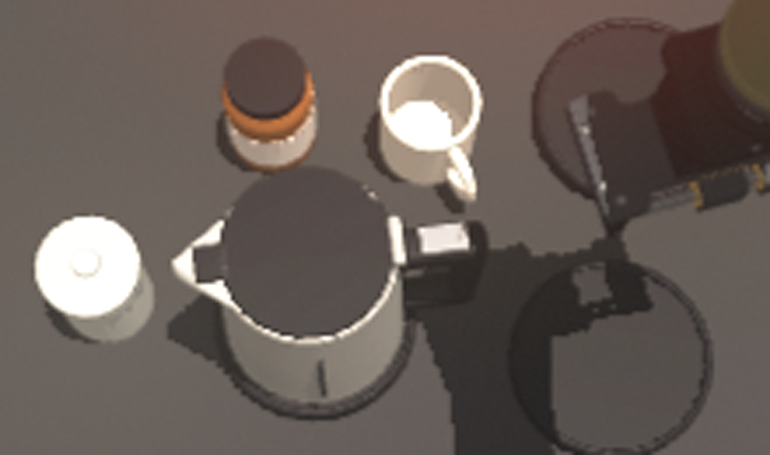

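The picture shows the lid flat at crop (305,250) and the switch down at (442,238). The kettle is still on its base, its neighbours haven't moved and the hand is clear. Handing in.

```bash
python3 -c "
from cell import ctrl;print(ctrl.sign_off())"
```

```text
the job is handed in; nothing more can be done
None
```

The job is handed in, with no verdict shown: at the last camera check the lid was shut, the switch fully down, the kettle seated on its base with its neighbours undisturbed, and the hand clear.

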